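Kit the lens cells, lock the keeper, dial in the count

ROBOT

A 7-joint arm with a two-finger parallel gripper is mounted at the origin on the work surface. World frame = base frame: x ahead of the robot, y to its left, z up, the work surface at z = 0. Lengths are in m, angles in rad, forces in N, time in s.
With the tool pointing down it reaches from about 0.375 to 0.925 m from the base axis. Payload 3.1 kg.
Tool frame: the origin (TCP) lies between the finger pads; the fingertips stand 19 mm ahead of it and the grasp point (between the pads) is the TCP; z points along the fingers, y is the direction in which the jaws open and shut (so a half turn about z gives the same grasp; the last joint's range is limited). The gripper opens to 85 mm and grips with 20 to 120 N. Pads are 22 mm wide; open, the fingers measure 114 mm over their backs; the gripper's body (76 mm by 85 mm) begins 54 mm behind the grasp point. The pads swing forward as they close: fully open they stand 13 mm farther back than shut.
Start: joints at [1.218, 0.383, 0.044, 1.598, -0.018, 1.161, -0.05], TCP at [0.164, -0.629, 0.229] pointing down, gripper open.
Joint ranges: [-2.61, 2.61], [-0.41, 2.15], [-1.48, 1.57], [0, 2.5], [-1.57, 4.71], [0.05, 1.97], [-2.85, 2.85]. Speed limits (rad/s): [2.79, 2.79, 3.14, 3.14, 3.14, 3.14, 3.14].

INTERFACE

Orientations are given as a unit quaternion [x, y, z, w].
In Python, from bench import move_ptp, movel, move_j, move_gripper, pause, inverse_kinematics, read_camera, camera_params, MotionError, sign_off, look_for, tip_of, read_time_s, read_qpos, read_joint_vel, read_effort, read_eef_pos, read_tcp_rot, read_ft_force, read_ft_torque, read_finger_gap gives the robot as it stands. Calls block until the motion is done:
- move_ptp(position, orientation): joint-space move of the TCP to a pose.
- movel(position, orientation=None, speed=0.15): straight line of the TCP; orientation=None keeps the orientation; speed is the mean speed in m/s.
- move_j(angles): joint-space move.
- move_gripper(opening, effort=None): finger opening in m; effort is the grip in N (None keeps the last); returns when the fingers have stopped.
- pause(seconds).
- inverse_kinematics(position, orientation): joint angles nearest the present ones, or None.
- read_camera(name): name is "side" or "top"; returns the picture (420x560x3 uint8, red, green, blue); there is no depth.
- camera_params(name): a dict with "K" (3x3 intrinsics, pixels), "dist_coeffs" ([k1, k2, p1, p2, k3] as OpenCV has them; the pictures are not rectified), "camera_from_world" (4x4, takes a point from world to camera coordinates). Camera axes: x right, y down, z forward; pixel columns grow to the right and rows downward; lengths in m; the calibration is good to about 2 mm. A picture is of the moment at which its call begins. camera_params takes no time and is no camera call.
A pose or a line that the arm cannot do raises MotionError and nothing moves.
- sign_off(): hands the job in, once; it reports no verdict.
Trained networks look in the newest picture that a camera, given by its name, has taken for a name from the list of things; names that differ only in an ending like _2 or _b are one class to them, and where a whole thing is asked for, a point or a joint stands for the part that bears it (a point fixed in the world has none). Each returns a list of dicts, best first, with "confidence" (0 to 1); they miss things now and then, are a little off and sometimes report something else, mostly with a low value. They report only what shows in the picture. A call takes as long as a camera call. They do not tell look-alikes from the thing itself.
- look_for(camera, name): "at" ([column, row] in pixels, amid what is visible of it).
- tip_of(camera, name): "at" ([column, row] in pixels: a listed point, or the origin of a listed thing).
Readings, each from a call of its own:
- read_time_s(): time.
- read_qpos(): joint angles.
- read_joint_vel(): joint speeds.
- read_effort(): joint torques, N m.
- read_eef_pos(): TCP position.
- read_tcp_rot(): TCP orientation.
- read_ft_force(): force on the tool from outside, world axes, zero at the start.
- read_ft_torque(): the same for the moment, N m.
- read_finger_gap(): finger opening in m.
Only numpy, scipy, OpenCV 4.12 (cv2) and the standard library are available. Lean on these libraries where they do the work, as an engineer would, in place of code of your own. Each camera call takes 0.05 s, during which the arm holds its last target. There are 200 camera calls.

TASK

First turn the count dial back to zero (its red pointer at the red mark), then swing the yellow keeper bar clear of the kit tray and stand every lens cell on the bench upright in its own pocket, and swing the bar fully shut over them until it clicks home. After that turn the dial clockwise one click for each lens cell in the tray and leave it resting in that click. Do not disturb the meter, the screwdriver or the bottle.

Things in the scene. Friction and masses are not known exactly. Their poses are not given: they have to be found in the camera images.
- tray: fixed grey kit tray, 109 mm square, 2 x 2 pockets 50 mm inside, floors 8 mm and wall tops 19 mm above the bench, walls 3 mm; on a black plate 180 x 125 x 5 mm. Origin: bench height under the tray's centre; z up, x towards the keeper's hinge post, y to the side the keeper opens to. A pocket takes one lens cell at any yaw with 4 mm play each way
- pocket0 (a point): centre of a pocket floor of the tray (tray x +26.5 mm, y +26.5 mm, 8 mm up)
- pocket1 (a point): centre of a pocket floor of the tray (tray x +26.5 mm, y -26.5 mm, 8 mm up)
- pocket2 (a point): centre of a pocket floor of the tray (tray x -26.5 mm, y +26.5 mm, 8 mm up)
- pocket3 (a point): centre of a pocket floor of the tray (tray x -26.5 mm, y -26.5 mm, 8 mm up)
- keeper (a joint): angle of the yellow keeper bar, rad: 0 shut, along the tray's middle line to tray -x, 7 mm above seated lens cells; grows as it swings level, clockwise from above, to tray +y; stop at 1.75; from 1.5 all pockets are free. A spring catch resists from 0.5 to 0.25 as it closes (3 N at the handle passes it), below 0.25 it pulls home; elsewhere the bar stays put. Starts shut or part open
- keeper_grip (a point): middle of the black upright round handle at the bar's free end, 14 mm diameter, 38 mm high (75 to 113 mm above the bench), 160 mm from the hinge axis; this point is 97 mm above the bench
- keeper_hinge (a point): point on the keeper's upright hinge axis, 97 mm above the bench, over the post at tray x +86 mm, y 0. The bar is 44 mm wide and 10 mm thick, its underside 65 mm above the bench
- dial (a joint): angle of the count dial, rad, growing clockwise seen from above. It clicks at 0 (pointer at the red mark) and every pi/6 (0.5236 rad, 30 degrees) up to 8 clicks; between clicks a spring pulls it to the nearer one (about 0.1 N m to pass). It starts in click 5, 6 or 7
- dial_grip (a point): grip point on the count dial's upright axis, 76 mm above the bench: round knurled aluminium knob, 36 mm diameter, 52 to 86 mm above the bench, red pointer on its top and foot, on a fixed grey box 120 x 120 x 50 mm high. Round it on a black disc nine marks 30 degrees apart: red long 0, then clockwise white 1 to 4, yellow long 5, white 6 to 8
- lens_a: loose lens cell standing upright: an aluminium flange, 42 mm diameter and 16 mm high, under a black barrel, 26 mm diameter, with an orange band and glass on top; 50 mm high in all, about 110 g. All lens cells are alike. Origin: centre of its underside, z up its axis
- lens_b: loose lens cell standing upright: an aluminium flange, 42 mm diameter and 16 mm high, under a black barrel, 26 mm diameter, with an orange band and glass on top; 50 mm high in all, about 110 g. All lens cells are alike. Origin: centre of its underside, z up its axis. Absent in some starts
- lens_c: loose lens cell standing upright: an aluminium flange, 42 mm diameter and 16 mm high, under a black barrel, 26 mm diameter, with an orange band and glass on top; 50 mm high in all, about 110 g. All lens cells are alike. Origin: centre of its underside, z up its axis. Absent in some starts
- lens_d: loose lens cell standing upright: an aluminium flange, 42 mm diameter and 16 mm high, under a black barrel, 26 mm diameter, with an orange band and glass on top; 50 mm high in all, about 110 g. All lens cells are alike. Origin: centre of its underside, z up its axis. Absent in some starts
- meter: bystander: yellow handheld meter lying flat, 150 x 75 x 35 mm, origin at the centre of its underside
- screwdriver: bystander: screwdriver with red handle lying flat, 170 mm long, 26 mm thick
- bottle: bystander: white bottle with red cap, standing, 50 mm diameter, 130 mm high, origin at the centre of its underside
Things that resemble listed ones, but are neither listed nor needed, are in the scene too. What is shaped like the lens_c but purple is not meant. What is shaped like the lens_a but blue is not meant.

How it is judged:
By the outcome, as a careful person would: the job done as asked, in the order asked, and still so for the second after the job is handed in, with the robot touching nothing.
Of lens_b, lens_c, lens_d only 1 to 3 are there at a start; the rules pass over those that are not, and their reading is None.
At some moment in a run one of lens_a, lens_b, lens_c, lens_d may be knocked a few centimetres aside while the robot is not near it.
It also fails if it takes over 210 s, if anything falls off the work surface, if the arm or the gripper's body presses on something with over 40 N, if the wrist force passes 120 N, or if a joint passes its speed limit or range.

## Working session

There is one attempt and no reset: what is moved stays moved. The work goes in short steps, each a Python script; the robot and the scene stay as the last script left them, time stands still between calls to the robot, and variables do not carry over. Pictures are saved under pics/ and viewed, about 12 in all and at most 16, crops included, and the job is handed in when it is done.

```bash
mkdir -p pics; ls; cat > h.py <<'E'
import numpy as np, cv2
from bench import *
def snap(cam,name=None):
    im=read_camera(cam)
    if name: cv2.imwrite(f'pics/{name}.png',im[:,:,::-1])
    return im
def proj(cam,P):
    c=camera_params(cam);T=np.array(c['camera_from_world'])
    r,_=cv2.Rodrigues(T[:3,:3])
    return cv2.projectPoints(np.array(P,float).reshape(-1,1,3),r,T[:3,3],np.array(c['K']),np.array(c['dist_coeffs']))[0].reshape(-1,2)
def ray(cam,uv,z):
    c=camera_params(cam);T=np.array(c['camera_from_world'])
    n=cv2.undistortPoints(np.array(uv,float).reshape(-1,1,2),np.array(c['K']),np.array(c['dist_coeffs'])).reshape(-1,2)
    R=T[:3,:3];o=-R.T@T[:3,3];d=np.c_[n,np.ones(len(n))]@R
    return o+d*((z-o[2])/d[:,2])[:,None]
E
python3 - <<'E'
from h import *
for c in('top','side'):
    snap(c,c+'0'); p=camera_params(c);T=np.array(p['camera_from_world']);print(c,(-T[:3,:3].T@T[:3,3]).round(3),np.array(p['K'])[0,0])
    for n,z in (('lens_a',0),('dial_grip',.076),('keeper_grip',.097),('keeper_hinge',.097),('tray',0),('pocket0',.008),('pocket1',.008),('pocket2',.008),('pocket3',.008),('meter',0),('screwdriver',0.013),('bottle',0)):
        for r in tip_of(c,n)[:7]: print(n,np.round(r['at']),round(r['confidence'],2),ray(c,r['at'],z)[0].round(3))
print(read_qpos(),read_tcp_rot(),read_time_s())
E
```

```text
pics
top [0.459 0.005 0.979] 386.2057013651176
lens_a [335. 266.] 0.79 [ 0.435 -0.101  0.   ]
lens_a [435. 296.] 0.76 [ 0.361 -0.346  0.   ]
lens_a [315. 300.] 0.71 [ 0.352 -0.05   0.   ]
lens_a [400. 267.] 0.6 [ 0.433 -0.264  0.   ]
lens_a [140. 183.] 0.2 [0.656 0.401 0.   ]
dial_grip [410. 182.] 0.48 [ 0.632 -0.272  0.076]
keeper_grip [217. 251.] 0.57 [0.475 0.177 0.097]
keeper_hinge [239. 182.] 0.81 [0.634 0.128 0.097]
keeper_hinge [247. 136.] 0.63 [0.745 0.109 0.097]
tray [245. 222.] 0.85 [0.55  0.124 0.   ]
tray [334. 135.] 0.56 [ 0.773 -0.108  0.   ]
pocket0 [234. 236.] 0.88 [0.514 0.152 0.008]
pocket0 [253. 235.] 0.83 [0.515 0.103 0.008]
pocket0 [256. 213.] 0.7 [0.572 0.095 0.008]
pocket0 [235. 217.] 0.67 [0.563 0.15  0.008]
pocket1 [234. 236.] 0.88 [0.514 0.152 0.008]
pocket1 [253. 235.] 0.83 [0.515 0.103 0.008]
pocket1 [256. 213.] 0.7 [0.572 0.095 0.008]
pocket1 [235. 217.] 0.67 [0.563 0.15  0.008]
pocket2 [234. 236.] 0.88 [0.514 0.152 0.008]
pocket2 [253. 235.] 0.83 [0.515 0.103 0.008]
pocket2 [256. 213.] 0.7 [0.572 0.095 0.008]
pocket2 [235. 217.] 0.67 [0.563 0.15  0.008]

[... 1172 characters left out ...]
ket1 [258. 201.] 0.62 [0.568 0.163 0.008]
pocket2 [243. 211.] 0.68 [0.517 0.149 0.008]
pocket2 [253. 228.] 0.66 [0.514 0.085 0.008]
pocket2 [272. 216.] 0.64 [0.576 0.099 0.008]
pocket2 [258. 201.] 0.62 [0.568 0.163 0.008]
pocket3 [243. 211.] 0.68 [0.517 0.149 0.008]
pocket3 [253. 228.] 0.66 [0.514 0.085 0.008]
pocket3 [272. 216.] 0.64 [0.576 0.099 0.008]
pocket3 [258. 201.] 0.62 [0.568 0.163 0.008]
meter [330. 187.] 0.89 [0.767 0.123 0.   ]
screwdriver [387. 241.] 0.62 [ 0.773 -0.112  0.013]
bottle [252. 145.] 0.56 [ 0.661  0.399 -0.   ]
[ 1.21820507  0.38290958  0.04389449  1.5978898  -0.01789914  1.16119531
 -0.04989406] [ 9.91892489e-01  1.27079860e-01  1.04257312e-05 -6.85300471e-06] 1.3
```

View pics/top0.png

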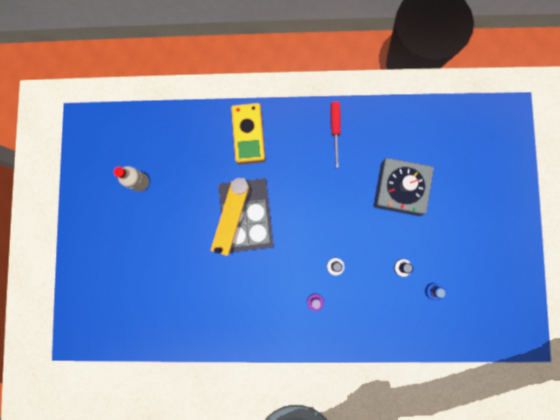

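View pics/side0.png

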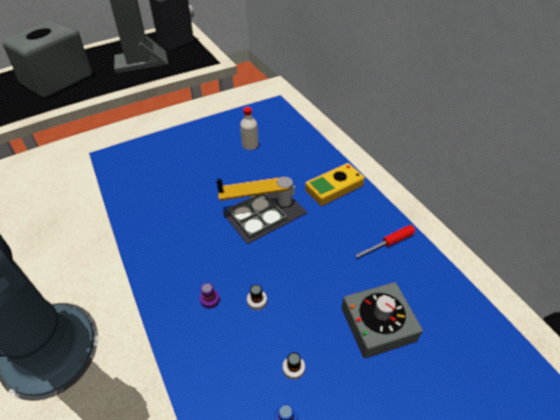

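```bash
python3 - <<'E'
import cv2,numpy as np
t=cv2.imread('pics/top0.png');s=cv2.imread('pics/side0.png')
f=lambda im,x,y,w:cv2.resize(im[y:y+w*3//4,x:x+w],(400,300),interpolation=cv2.INTER_CUBIC)
cv2.imwrite('pics/c0.png',np.vstack([np.hstack([f(t,365,152,80),f(s,335,275,100)]),np.hstack([f(t,300,235,160),f(t,190,165,110)])]))
E
```

```text
(no output)
```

View pics/c0.png

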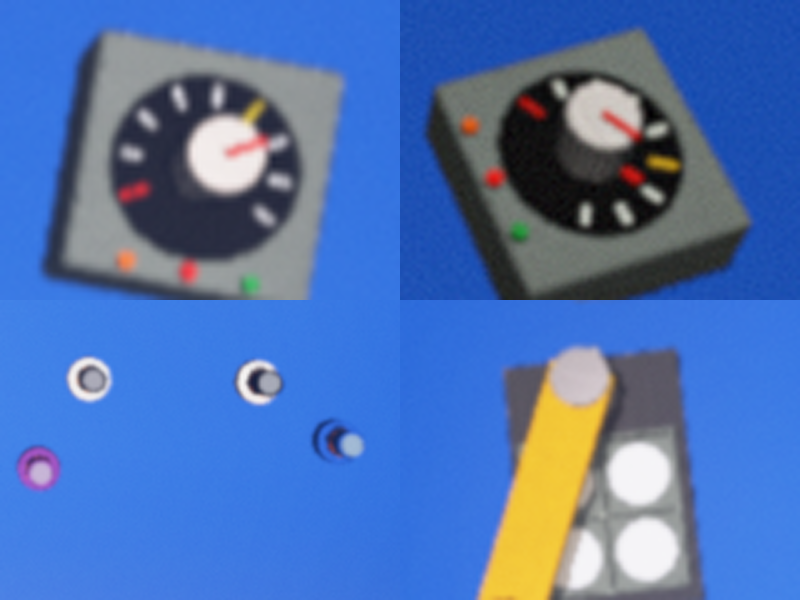

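```bash
cat >> h.py <<'E'
def down(yaw): return [float(np.cos(yaw/2)),float(np.sin(yaw/2)),0,0]
def st(): print('t',round(read_time_s(),1),'p',np.round(read_eef_pos(),4),'F',np.round(read_ft_force(),1),'gap',round(read_finger_gap(),4),'q7',round(read_qpos()[6],3))
E
python3 - <<'E'
from h import *
for yw in np.arange(-np.pi,np.pi,.5):
    q=inverse_kinematics([.6335,-.273,.2],down(yw)); print(round(yw,2),None if q is None else np.round(q,2))
E
```

```text
-3.14 [ 0.77  0.55 -0.6   1.49  0.32  1.19  1.7 ]
-2.64 [ 1.12  0.84 -1.25  1.47  0.8   1.4   1.91]
-2.14 [ 1.12  0.84 -1.25  1.47  0.8   1.4   2.41]
-1.64 [ 0.32  0.48  0.04  1.52 -0.02  1.14 -2.85]
-1.14 [ 0.38  0.48 -0.04  1.51  0.02  1.15 -2.38]
-0.64 [ 0.43  0.49 -0.11  1.51  0.06  1.15 -1.9 ]
-0.14 [ 0.49  0.49 -0.2   1.51  0.1   1.15 -1.44]
0.36 [ 0.51  0.49 -0.23  1.51  0.12  1.15 -0.95]
0.86 [ 0.57  0.5  -0.31  1.5   0.16  1.16 -0.48]
1.36 [ 0.63  0.51 -0.4   1.5   0.21  1.17 -0.01]
1.86 [ 0.7   0.53 -0.49  1.5   0.26  1.18  0.46]
2.36 [ 0.72  0.54 -0.52  1.49  0.28  1.18  0.94]
2.86 [ 0.75  0.55 -0.56  1.49  0.3   1.19  1.43]
```

```bash
cat >> h.py <<'E'
D=[.6335,-.273]
def twist(d,n):
    for i in range(n):
        q=list(read_qpos()); q[6]+=d/n; move_j(q)
        print('twist',round(q[6],3),np.round(read_ft_force(),1),np.round(read_ft_torque(),2))
E
python3 - <<'E'
from h import *
move_ptp([*D,.2],down(-.4)); st()
movel([*D,.085]); st()
movel([*D,.076],speed=.05); st()
move_gripper(.03,60); st()
q0=read_qpos()
twist(np.pi,3)
print(q0[6],read_qpos()[6]); st()
move_gripper(.06); st()
movel([*D,.25])
snap('top','top1');snap('side','side1');st()
t=cv2.imread('pics/top1.png');s=cv2.imread('pics/side1.png')
f=lambda im,x,y,w:cv2.resize(im[y:y+w*3//4,x:x+w],(400,300),interpolation=cv2.INTER_CUBIC)
cv2.imwrite('pics/c1.png',np.hstack([f(t,365,152,80),f(s,335,275,100)]))
E
```

```text
t 3.4 p [ 0.6326 -0.2751  0.2   ] F [-0.1  0.4  0.3] gap 0.0852 q7 -1.677
t 4.3 p [ 0.6345 -0.2735  0.0862] F [0.  0.6 0.2] gap 0.0856 q7 -1.693
t 4.7 p [ 0.6333 -0.2729  0.0759] F [-0.3 -0.2 -1. ] gap 0.0858 q7 -1.694
t 5.2 p [ 0.6336 -0.2731  0.0767] F [-1.5  0.   3.8] gap 0.0323 q7 -1.694
twist -0.647 [-3.7  5.   6.5] [ 1.16  0.75 -0.07]
twist 0.401 [-8.6  4.1  9.9] [ 0.81  2.01 -0.01]
twist 1.448 [-7.6 -1.1  7. ] [-0.33  1.63  0.01]
-1.6939491787064436 1.4487569762541774
t 8.2 p [ 0.6246 -0.2692  0.0767] F [-7.6 -1.1  7. ] gap 0.0325 q7 1.449
t 8.5 p [ 0.6294 -0.2656  0.0765] F [-0.3  0.5  0.1] gap 0.06 q7 1.448
t 9.9 p [ 0.6327 -0.2726  0.2483] F [-0.5 -0.4  0.2] gap 0.0598 q7 1.476
```

View pics/c1.png

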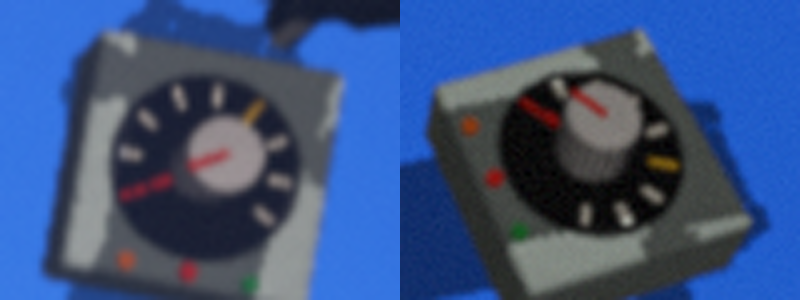

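```bash
cat >> h.py <<'E'
H=np.array([.632,.130])
def kpose(phi,r=.16,z=.098): return [*(H+r*np.array([np.cos(phi),np.sin(phi)])),z]
def swing(p0,p1,n,off=-np.pi):
    for p in np.linspace(p0,p1,n+1)[1:]:
        movel(kpose(p),down(p+off),speed=.12); print('phi',round(p,2),end=' '); st()
E
python3 - <<'E'
from h import *
for off in(0,-np.pi):
  for p in(3.25,2.82,1.6): 
    q=inverse_kinematics(kpose(p),down(p+off));print(off,p,None if q is None else np.round(q,2))
G=[.476,.182]; print(np.arctan2(G[1]-H[1],G[0]-H[0]))
off=0
E
```

```text
0 3.25 [ 0.09  0.28 -0.46  2.07  0.17  0.82  1.22]
0 2.82 [-0.05  0.33 -0.44  2.01  0.19  0.84  0.65]
0 1.6 [-0.37  0.59 -0.16  1.58  0.11  0.98 -0.54]
-3.141592653589793 3.25 [-0.31  0.25 -0.01  2.09  0.    0.8  -1.78]
-3.141592653589793 2.82 [-0.45  0.29  0.02  2.03 -0.01  0.82 -2.33]
-3.141592653589793 1.6 [-0.02  0.69 -0.66  1.56  0.46  1.06  2.36]
2.819842099193151
```

```bash
python3 - <<'E'
from h import *
G=[.476,.182];p=2.82
move_ptp([*G,.24],down(p)); st()
movel([*G,.098]); st()
move_gripper(.008,25); st()
print('caught' , read_finger_gap())
swing(p,1.60,7,0)
move_gripper(.05); st()
P=read_eef_pos(); movel([P[0],P[1],.25]); 
move_ptp([.45,-.35,.3],down(1.5)); 
snap('top','top2');snap('side','side2')
for c in('top','side'):
    for n,z in (('lens_a',0),('keeper_grip',.097),('keeper_hinge',.097),('tray',0),('pocket0',.008)):
        for r in tip_of(c,n)[:7]: print(c,n,np.round(r['at'],1),round(r['confidence'],2),ray(c,r['at'],z)[0].round(3))
st()
E
```

```text
t 11.7 p [0.4771 0.1805 0.2401] F [-0.5 -0.4  0.7] gap 0.0594 q7 0.744
t 12.8 p [0.4769 0.1824 0.0989] F [ 0.2 -0.3 -0.1] gap 0.0597 q7 0.645
t 13.3 p [0.4768 0.183  0.0987] F [0.8 2.5 1. ] gap 0.0124 q7 0.645
caught 0.01241253398342625
phi 2.65 t 13.7 p [0.4889 0.2094 0.0985] F [-5.1  2.   7. ] gap 0.0123 q7 0.442
phi 2.47 t 14.1 p [0.5046 0.2322 0.0985] F [-4.7  4.8  6.1] gap 0.0124 q7 0.25
phi 2.3 t 14.4 p [0.5244 0.2522 0.0986] F [-3.5  3.9  5.2] gap 0.0122 q7 0.068
phi 2.12 t 14.8 p [0.5473 0.2685 0.0986] F [-2.4  6.1  4.4] gap 0.0125 q7 -0.1
phi 1.95 t 15.2 p [0.5727 0.2807 0.0986] F [-1.6  3.8  4.5] gap 0.0124 q7 -0.257
phi 1.77 t 15.6 p [0.5999 0.2882 0.0987] F [0.1 4.6 3. ] gap 0.0124 q7 -0.405
phi 1.6 t 16.0 p [0.628  0.2909 0.0987] F [0.9 4.8 3.5] gap 0.0122 q7 -0.546
t 16.4 p [0.6272 0.2885 0.0974] F [ 0.3 -0.4  0.4] gap 0.0499 q7 -0.547
top lens_a [334.3 266.1] 0.78 [ 0.436 -0.1    0.   ]
top lens_a [432.6 295.8] 0.73 [ 0.361 -0.341  0.   ]
top lens_a [402.  266.6] 0.6 [ 0.434 -0.268  0.   ]
top lens_a [313.6 299. ] 0.59 [ 0.355 -0.047  0.   ]
top keeper_grip [172.7 185.
[... 296 characters left out ...]
 [237.7 233.8] 0.58 [0.519 0.142 0.008]
side lens_a [296.  367.5] 0.94 [ 0.435 -0.268  0.   ]
side lens_a [210.4 300.2] 0.64 [ 0.346 -0.051  0.   ]
side lens_a [259.  301.4] 0.54 [ 0.438 -0.103  0.   ]
side keeper_grip [256.3 140.9] 0.89 [0.629 0.29  0.097]
side keeper_hinge [259.  201.1] 0.64 [0.533 0.08  0.097]
side keeper_hinge [284.5 175.4] 0.57 [0.628 0.129 0.097]
side tray [257.7 218.7] 0.78 [0.541 0.114 0.   ]
side pocket0 [250.8 226.9] 0.92 [0.511 0.09  0.008]
side pocket0 [258.6 202. ] 0.87 [0.566 0.159 0.008]
side pocket0 [273.3 217.3] 0.65 [0.575 0.092 0.008]
side pocket0 [255.8 143.8] 0.59 [0.669 0.387 0.008]
t 20.6 p [ 0.45   -0.3501  0.3   ] F [-0.6 -0.9 -0. ] gap 0.05 q7 0.559
```

View pics/top2.png

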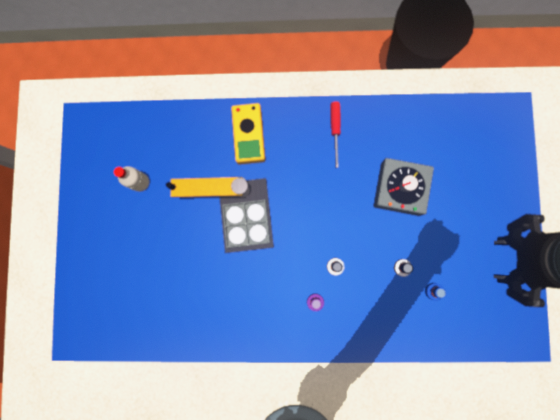

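```bash
cat >> h.py <<'E'
def white(im,x0,y0,x1,y1,thr=185,a0=30):
    m=(im.min(2)>thr).astype(np.uint8); b=np.zeros_like(m); b[y0:y1,x0:x1]=m[y0:y1,x0:x1]
    n,_,s,c=cv2.connectedComponentsWithStats(b)
    return [(c[i],s[i,4]) for i in range(1,n) if s[i,4]>=a0]
def fit(P):  # 4 pocket centres -> tray centre, yaw
    c=P.mean(0); P=P-c
    y=[np.arctan2(v[1],v[0]) for v in P]; y=np.array([(a-np.pi/4+np.pi/4)%(np.pi/2)-np.pi/4 for a in y])
    return c,y,np.linalg.norm(P,axis=1)
E
python3 - <<'E'
from h import *
for c,b in(('top',(215,195,280,250)),('side',(215,190,300,240))):
    im=cv2.imread(f'pics/{c}2.png')[:,:,::-1]
    w=white(im,*b); P=np.array([ray(c,u,.008)[0][:2] for u,_ in w])
    print(c,[(u.round(1),a) for u,a in w],P.round(4).tolist())
    if len(P)==4: print(fit(P))
im=cv2.imread('pics/top2.png')[:,:,::-1]; 
t=cv2.imread('pics/top2.png');s=cv2.imread('pics/side2.png')
f=lambda im,x,y,w:cv2.resize(im[y:y+w*3//4,x:x+w],(400,300),interpolation=cv2.INTER_CUBIC)
cv2.imwrite('pics/c2.png',np.vstack([np.hstack([f(t,200,175,100),f(s,205,170,110)]),np.hstack([f(t,300,235,120),f(s,190,270,150)])]))
E
```

```text
top [(array([255.3, 212. ]), np.int32(243)), (array([234.6, 214.5]), np.int32(244)), (array([257.4, 232.8]), np.int32(245)), (array([236.8, 235.1]), np.int32(244))] [[0.5743, 0.0974], [0.5686, 0.1504], [0.5214, 0.0922], [0.516, 0.1445]]
(array([0.5450807 , 0.12110113]), array([0.10432452, 0.10716944, 0.09915799, 0.10843197]), array([0.03765958, 0.03756544, 0.03741233, 0.03735973]))
side [(array([259.6, 203.9]), np.int32(154)), (array([241.9, 212.4]), np.int32(163)), (array([270.8, 216.1]), np.int32(169)), (array([253.1, 225.2]), np.int32(185))] [[0.5656, 0.1513], [0.5126, 0.1459], [0.5712, 0.0987], [0.5185, 0.0928]]
(array([0.54196903, 0.12215662]), array([0.10352859, 0.10541828, 0.10865908, 0.11198469]), array([0.03749071, 0.03780005, 0.03748242, 0.03761292]))
```

View pics/c2.png

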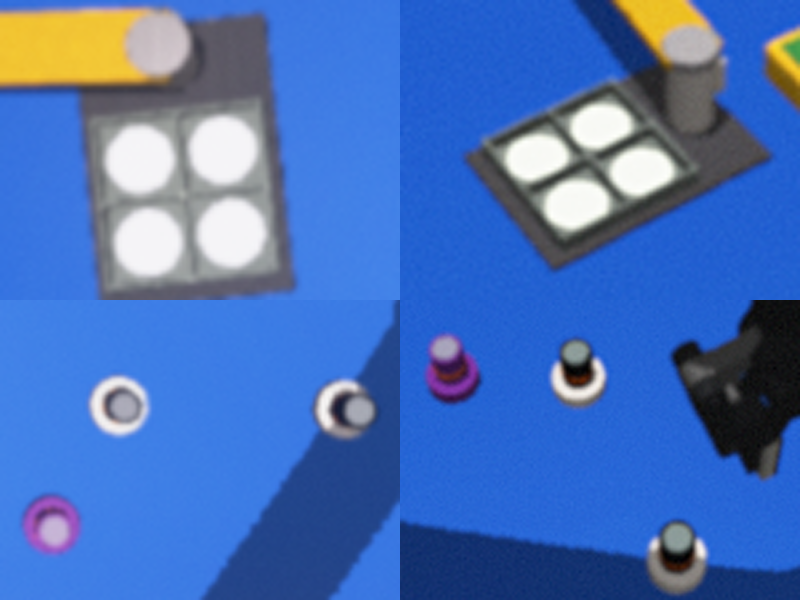

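```bash
cat >> h.py <<'E'
C=np.array([.5435,.1216]);TY=.106
H=C+.086*np.array([np.cos(TY),np.sin(TY)])
Rt=np.array([[np.cos(TY),-np.sin(TY)],[np.sin(TY),np.cos(TY)]])
def pocket(i): return C+Rt@(.0265*np.array([[1,1],[1,-1],[-1,1],[-1,-1]])[i])
def lenses(verbose=True):
    out=[]
    for c in('top','side'):
        read_camera(c)
        for r in tip_of(c,'lens_a'):
            if r['confidence']>.25:
                out.append((c,ray(c,r['at'],0)[0][:2]))
    if verbose: print([(c,p.round(3).tolist()) for c,p in out])
    return out
def locate(near,tol=.02):
    o=[p for c,p in lenses() if np.hypot(*(p-near))<tol]
    assert o,'lens not there'
    p=np.mean(o,0); print('lens at',p.round(4),len(o)); return p
def pick_place(near,i):
    p=locate(near); y=np.pi/2+TY
    move_gripper(.055,25)
    move_ptp([*p,.2],down(y-np.pi/2)); movel([*p,.040],speed=.12)
    move_gripper(.02); st(); move_gripper(.055)
    movel([*p,.08]); movel([*p,.08],down(y)); movel([*p,.040])
    move_gripper(.02,35); st()
    movel([*p,.2]); print('held',round(read_finger_gap(),4))
    t=pocket(i); move_ptp([*t,.2],down(y)); movel([*t,.08]); movel([*t,.0495],speed=.04); st()
    move_gripper(.05); movel([*t,.2])
E
python3 - <<'E'
from h import *
print([pocket(i).round(4).tolist() for i in range(4)],H)
pick_place(np.array([.433,-.2675]),3)
move_ptp([.45,-.35,.3],down(1.5)); 
snap('top','top3');snap('side','side3'); lenses(); st()
t=cv2.imread('pics/top3.png');s=cv2.imread('pics/side3.png')
f=lambda im,x,y,w:cv2.resize(im[y:y+w*3//4,x:x+w],(400,300),interpolation=cv2.INTER_CUBIC)
cv2.imwrite('pics/c3.png',np.vstack([np.hstack([f(t,200,175,100),f(s,205,170,110)]),np.hstack([f(t,290,225,180),f(s,190,250,200)])]))
E
```

```text
[[0.567, 0.1508], [0.5727, 0.0981], [0.5143, 0.1451], [0.52, 0.0924]] [0.6290173  0.13069894]
[('top', [0.439, -0.102]), ('top', [0.437, -0.271]), ('top', [0.363, -0.344]), ('top', [0.353, -0.05]), ('side', [0.431, -0.269]), ('side', [0.346, -0.048]), ('side', [0.431, -0.098])]
lens at [ 0.4342 -0.2701] 2
t 24.2 p [ 0.4348 -0.2701  0.0406] F [-0.1  1.5  3.4] gap 0.0245 q7 -0.846
t 27.5 p [ 0.4349 -0.2708  0.0412] F [-1.  -1.3  5.8] gap 0.0239 q7 0.584
held 0.0238
t 32.0 p [0.5196 0.0924 0.0494] F [-0.8 -0.4 -0.5] gap 0.0237 q7 -0.276
[('top', [0.362, -0.343]), ('top', [0.445, -0.106]), ('top', [0.354, -0.056]), ('top', [0.516, 0.098]), ('side', [0.351, -0.052]), ('side', [0.432, -0.102]), ('side', [0.517, 0.099])]
t 35.5 p [ 0.4505 -0.3492  0.2998] F [-0.3 -0.5  0.2] gap 0.0501 q7 0.516
```

View pics/c3.png

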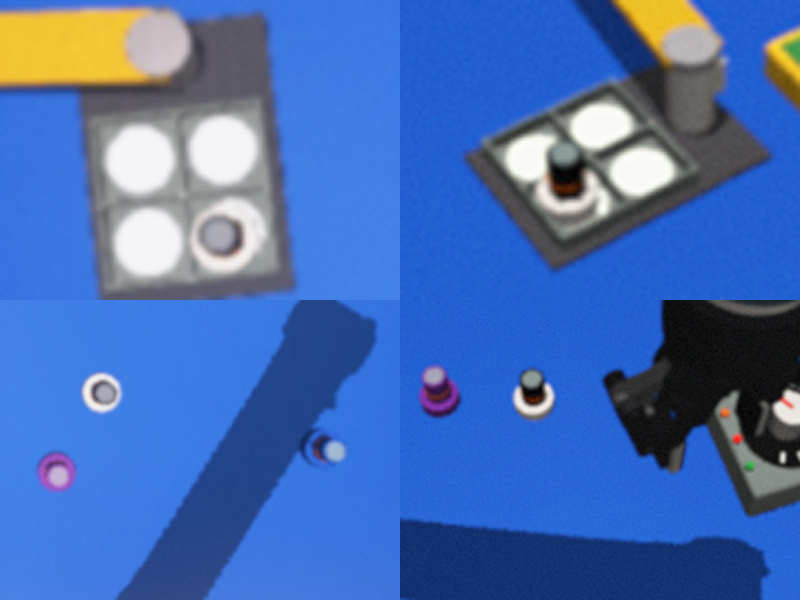

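```bash
python3 - <<'E'
from h import *
a,b=np.array([255,234.]),np.array([250.4,212.6])
for z in(.05,.058,.066,.072):print(z,ray('top',a,z)[0].round(4),ray('side',b,z)[0].round(4))
out=[]
for c,x,y,w in(('top',232,212,40),('side',228,195,44)):
    im=cv2.imread(f'pics/{c}3.png');k=400/w
    o=cv2.resize(im[y:y+w*3//4,x:x+w],(400,300),interpolation=cv2.INTER_CUBIC);o2=o.copy()
    th=np.linspace(0,2*np.pi,60)
    for r,z,col in((.021,.024,(0,0,255)),(.013,.058,(0,255,0)),(.021,.008,(255,0,255))):
        P=np.c_[pocket(3)[0]+r*np.cos(th),pocket(3)[1]+r*np.sin(th),0*th+z]
        u=(proj(c,P)-[x,y]+.5)*k
        cv2.polylines(o2,[u.astype(int)],True,col,1)
    out.append(np.vstack([o,o2]))
cv2.imwrite('pics/c4.png',np.hstack(out))
E
```

```text
0.05 [0.5158 0.0943 0.05  ] [0.5166 0.0977 0.05  ]
0.058 [0.5154 0.0935 0.058 ] [0.5138 0.0907 0.058 ]
0.066 [0.5149 0.0928 0.066 ] [0.511  0.0836 0.066 ]
0.072 [0.5145 0.0922 0.072 ] [0.509  0.0783 0.072 ]
```

View pics/c4.png

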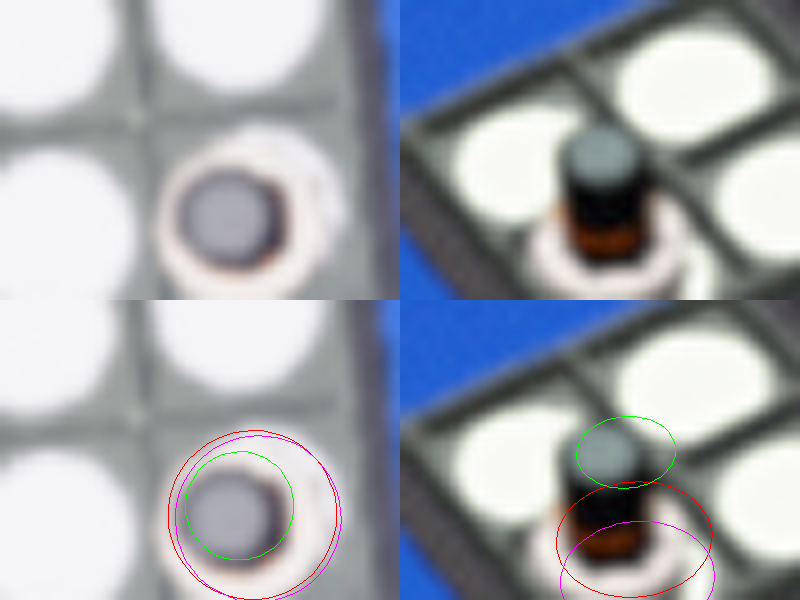

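```bash
sed -i 's/t=pocket(i); move_ptp/t=pocket(i)+[.002,-.001]; move_ptp/' h.py; python3 - <<'E'
from h import *
pick_place(np.array([.437,-.102]),2)
move_ptp([.45,-.35,.3],down(1.5)); 
snap('top','top5');snap('side','side5'); lenses(); st()
t=cv2.imread('pics/top5.png');s=cv2.imread('pics/side5.png')
f=lambda im,x,y,w:cv2.resize(im[y:y+w*3//4,x:x+w],(400,300),interpolation=cv2.INTER_CUBIC)
cv2.imwrite('pics/c5.png',np.vstack([np.hstack([f(t,215,195,60),f(s,205,170,90)]),np.hstack([f(t,0,0,560),f(s,0,0,560)])]))
E
```

```text
[('top', [0.437, -0.104]), ('top', [0.364, -0.336]), ('top', [0.519, 0.094]), ('top', [0.36, -0.049]), ('top', [0.653, 0.14]), ('side', [0.432, -0.1]), ('side', [0.349, -0.053]), ('side', [0.524, 0.1])]
lens at [ 0.4344 -0.1025] 2
t 39.4 p [ 0.435  -0.1024  0.0406] F [0.4 0.9 5.2] gap 0.0242 q7 -1.383
t 42.8 p [ 0.4353 -0.1027  0.0411] F [-1.6  1.   6. ] gap 0.0234 q7 0.096
held 0.0234
t 46.9 p [0.5163 0.1442 0.0494] F [ 0.5 -0.3 -1.1] gap 0.0236 q7 -0.516
[('top', [0.363, -0.342]), ('top', [0.517, 0.094]), ('top', [0.513, 0.152]), ('top', [0.362, -0.05]), ('side', [0.525, 0.095]), ('side', [0.52, 0.158]), ('side', [0.348, -0.047])]
t 50.5 p [ 0.4504 -0.3493  0.2999] F [ 0.5  0.8 -1. ] gap 0.0502 q7 0.446
```

View pics/c5.png

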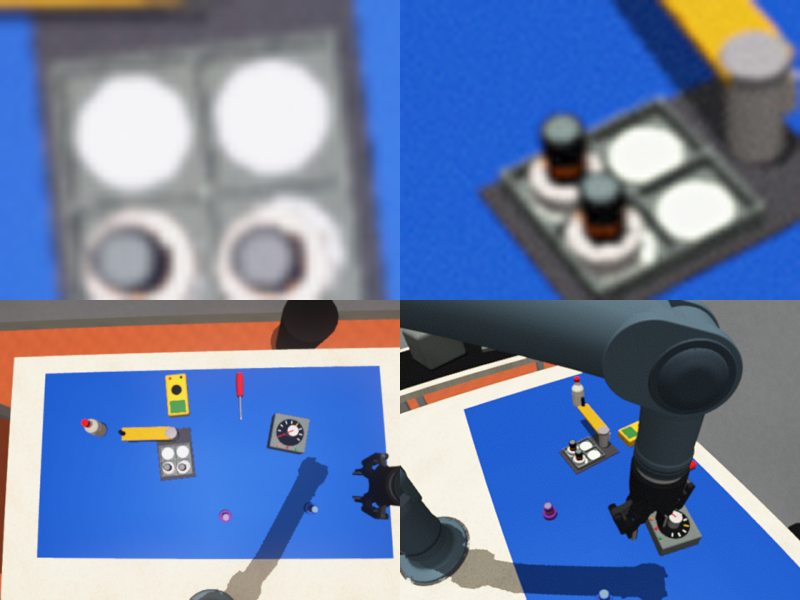

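```bash
python3 - <<'E'
from h import *
p=1.577
move_ptp([.45,0,.3],down(1.577)); move_ptp([*kpose(p)[:2],.24],down(p)); st()
movel(kpose(p)); st()
move_gripper(.008,30); st()
swing(p,np.pi+TY,9,0)
swing(np.pi+TY,np.pi+TY+.02,1,0)
move_gripper(.05); P=read_eef_pos(); movel([P[0],P[1],.25]); 
move_ptp([.45,-.35,.3],down(1.5)); 
snap('top','top6');snap('side','side6'); st()
for c in('top','side'):
    for r in tip_of(c,'keeper_grip')[:2]: print(c,ray(c,r['at'],.097)[0].round(4),round(r['confidence'],2))
print('expect',kpose(np.pi+TY))
t=cv2.imread('pics/top6.png');s=cv2.imread('pics/side6.png')
f=lambda im,x,y,w:cv2.resize(im[y:y+w*3//4,x:x+w],(400,300),interpolation=cv2.INTER_CUBIC)
cv2.imwrite('pics/c6.png',np.hstack([f(t,200,170,110),f(s,205,165,110)]))
E
```

```text
t 53.1 p [0.629  0.2886 0.2401] F [ 0.5  0.3 -0.1] gap 0.05 q7 -0.83
t 54.2 p [0.6289 0.2915 0.0995] F [ 0.2 -0.3  0.2] gap 0.0499 q7 -0.901
t 54.6 p [0.6285 0.2911 0.0991] F [-0.6 -0.2  3. ] gap 0.0122 q7 -0.901
phi 1.76 t 55.0 p [0.5987 0.2881 0.099 ] F [0.5 0.1 3.8] gap 0.0122 q7 -0.761
phi 1.95 t 55.5 p [0.5705 0.28   0.099 ] F [-0.7 -0.1  5.4] gap 0.0123 q7 -0.613
phi 2.13 t 55.9 p [0.544  0.2667 0.099 ] F [-0.4 -0.1  6.2] gap 0.0122 q7 -0.456
phi 2.32 t 56.2 p [0.5203 0.2488 0.0989] F [-2.   0.2  5.2] gap 0.0119 q7 -0.288
phi 2.51 t 56.6 p [0.5003 0.2269 0.0989] F [-1.9  1.1  6.1] gap 0.0122 q7 -0.109
phi 2.69 t 57.0 p [0.4846 0.2015 0.0988] F [-2.8 -0.1  7.1] gap 0.0122 q7 0.081
phi 2.88 t 57.5 p [0.4739 0.1742 0.0989] F [-2.3  2.1  6.2] gap 0.012 q7 0.281
phi 3.06 t 57.9 p [0.4681 0.1436 0.0987] F [-4.6 -1.1 11.5] gap 0.012 q7 0.49
phi 3.25 t 58.2 p [0.4683 0.1137 0.0987] F [-6.  -1.3 12.8] gap 0.0124 q7 0.706
phi 3.27 t 58.5 p [0.4684 0.1125 0.0987] F [-6.2  1.1 10.4] gap 0.0119 q7 0.73
t 61.9 p [ 0.4509 -0.348   0.3002] F [0.7 0.7 0.6] gap 0.05 q7 0.107
top [0.4728 0.1082 0.097 ] 0.61
side [0.4689 0.1243 0.097 ] 0.73
expect [np.float64(0.4699153428820336), np.float64(0.11377068094714968), 0.098]
```

View pics/c6.png

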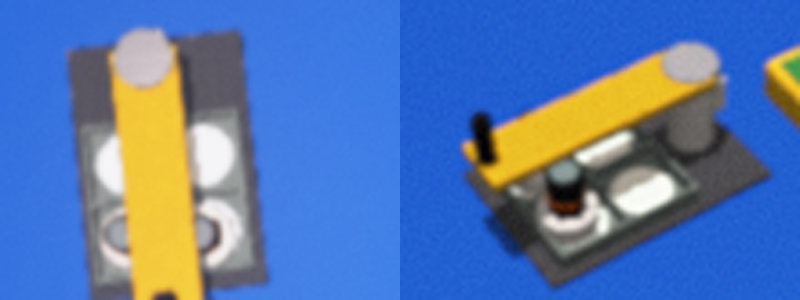

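```bash
python3 - <<'E'
from h import *
D=[.6295,-.2712]; y=1.8
move_ptp([*D,.2],down(y)); move_gripper(.075); movel([*D,.076]); st()
move_gripper(.03,60); st()
for k in range(1,5):
    movel([*D,.076],down(y-k*np.pi/12)); print(np.round(read_ft_torque(),2)); st()
R=read_tcp_rot(); print(2*np.arctan2(R[1],R[0]), y-np.pi/3)
move_gripper(.07); st(); movel([*D,.25])
move_ptp([.45,-.35,.3],down(1.5)); st()
snap('top','top7');snap('side','side7')
t=cv2.imread('pics/top7.png');s=cv2.imread('pics/side7.png')
f=lambda im,x,y,w:cv2.resize(im[y:y+w*3//4,x:x+w],(400,300),interpolation=cv2.INTER_CUBIC)
cv2.imwrite('pics/c7.png',np.vstack([np.hstack([f(t,365,152,80),f(s,335,275,100)]),np.hstack([f(t,0,0,560),f(s,205,165,110)])]))
E
```

```text
t 64.2 p [ 0.6306 -0.2711  0.0773] F [ 1.  -0.2 -0.2] gap 0.0747 q7 0.037
t 64.7 p [ 0.6292 -0.2716  0.0776] F [-3.  -0.9  5.4] gap 0.0326 q7 0.037
[0.02 0.81 0.01]
t 65.1 p [ 0.6291 -0.2716  0.0776] F [-4.6 -0.4  6.8] gap 0.0321 q7 -0.203
[-0.06  0.99 -0.04]
t 65.5 p [ 0.629  -0.2716  0.0776] F [-5.1  0.5  7.7] gap 0.0326 q7 -0.444
[-0.01  0.93 -0.  ]
t 65.9 p [ 0.6289 -0.2715  0.0776] F [-3.4  0.   7. ] gap 0.0323 q7 -0.683
[ 0.09  1.06 -0.08]
t 66.3 p [ 0.6288 -0.2715  0.0776] F [-4.8  0.5  7.9] gap 0.0324 q7 -0.922
0.754953032001257 0.7528024488034024
t 66.8 p [ 0.6296 -0.271   0.0758] F [0.2 0.4 0.7] gap 0.0697 q7 -0.924
t 69.0 p [ 0.4502 -0.3496  0.2996] F [0.8 0.5 0.6] gap 0.0703 q7 0.153
```

View pics/c7.png

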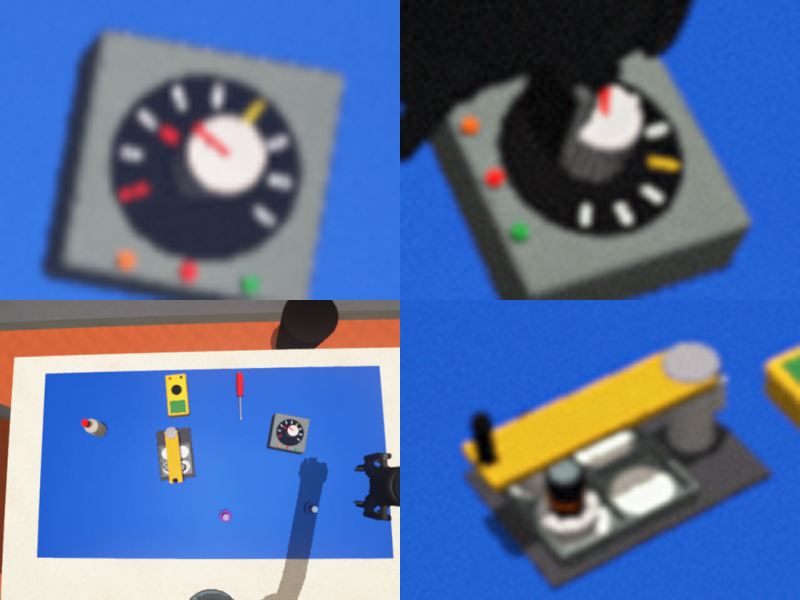

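```bash
python3 -c "
from h import *
sign_off(); st()"
```

```text
the job is handed in; nothing more can be done
the job is handed in; nothing more can be done
```

I handed the job in at about 69 s of the 210 s allowed. It went in the order asked:

1. **Dial to zero:** it started in click 6, and I turned it anticlockwise until the pointer was at the red mark.
2. **Bar opened:** I swung it clear to about 1.67 rad, so all four pockets were free.
3. **Lens cells:** there were two real ones, and I stood them in pockets 3 and 2. I left the purple and blue look-alikes alone.
4. **Bar shut:** I swung it fully closed.
5. **Dial to count:** I turned it two clicks clockwise.

**Last checks:**
- The dial pointer rests at mark 2 in the top view. The arm hid that side of the dial in the side view.
- The bar lies along the tray's middle line. At the end of closing, the gripper holding its handle was within 2 mm of the computed shut position.
- Both lens cells looked upright and seated in the pictures taken before the bar closed. I checked the first one's height from both cameras, and it came out about right for a seated cell (about 56 mm measured, 58 mm expected).
- In the last top picture, no real lens cell is left on the bench. The meter, screwdriver and bottle appear unmoved.

**Disagreements:**
- The first lens cell sits about 4–5 mm off its pocket centre. That is around the limit of the play, but it is seated.
- The detector's two views of the shut handle differed by 16 mm. I relied on the arm's position and the pictures instead.
- The first dial turn shifted the gripper about 9 mm, because I started slightly off the knob's centre. I corrected this for the second turn.

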